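Shut and latch the filter hatch of the bench dust extractor

ROBOT

A 6-joint arm with a two-finger parallel gripper is mounted at the origin on the work surface. World frame = base frame: x ahead of the robot, y to its left, z up, the work surface at z = 0. Lengths are in m, angles in rad, forces in N, time in s.
With the tool pointing down it reaches from about 0.35 to 0.85 m from the base axis. Payload 8.1 kg.
Tool frame: the origin (TCP) lies between the finger pads; the fingertips stand 22 mm ahead of it and the grasp point (between the pads) lies 3 mm ahead of it (arm.tip_reach is the y of the fingertips in the tool frame, in m); y points along the fingers, x is the direction in which the jaws open and shut, and the axes are right-handed (so a half turn about y gives the same grasp; the last joint's range is limited). The gripper opens to 93 mm and grips with 3 to 60 N. Pads are 15 mm wide; open, the fingers measure 128 mm over their backs; the gripper's body (75 mm by 188 mm) begins 65 mm behind the grasp point.
Start: joints at [1.095, 0.13, 1.488, -0, 1.523, -0.085], TCP at [0.229, 0.555, 0.241] pointing down, gripper open.
Joint ranges: [-2.96, 2.96], [-0.89, 2.26], [0.02, 2.5], [-1.34, 4.48], [0, 2.73], [-2.66, 2.66]. Speed limits (rad/s): [2.39, 2.39, 2.79, 3.14, 3.14, 3.14].

INTERFACE

Orientations are given as a rotation vector (axis times angle).
In Python, from cell import arm gives the robot as it stands.
- The arm moves only by the shell command python3 -m inch 'ROWS' [OPENING]. ROWS is JSON, a list of rows, each a list of 6 numbers: the shift along the world's x, y, z scaled (see below), then the turn, a rotation vector about the world's x, y, z scaled (see below). A call has 1 to 20 rows; each row shifts and turns the commanded pose from where the row before left it; what a row does not reach is not made up. The controller multiplies each number of a shift by 0.02 m and each number of a turn by 0.08 rad. A row lasts 1/12 s, in which the tool goes at most 41.7 mm and 7.16 degrees, less where a joint would pass 70% of its speed; a pose out of reach is approached as far as the arm can. A call with a number of a shift or a turn outside -1 to 1 is refused whole. A call with a gripper value outside its range is refused whole. OPENING is the closure, from 0 (fully open) to 1 (shut), set as the call begins (- or left out, the last holds). The fingers move at their own pace and stop on an object; the grip force is fixed at half the most. Time passes only in rows, so rows that do not move let the fingers close. It gives the time, the measured TCP pose, the force and the opening at its end, in the units of the state.
- arm.observe(): the state, without advancing time (a new reading comes with each control period).
- arm.capture(name): name is "side" or "top"; returns (picture, depth): 420x560x3 uint8, blue, green, red; 420x560 float32, m along the optical axis (not along the pixel's ray), 0 where there is no reading.
- arm.camera_info(name): a dict with "vertical_fov" (degrees; the focal length in pixels is half the picture's height over the tangent of half this angle, whatever the lens; pixels are square), "cx", "cy" (the principal point, pixels), "position" and "attitude" of the camera in the world. Camera axes: x right, y down, z forward; pixel columns grow to the right and rows downward; lengths in m; the calibration is good to about 2 mm. A picture is of the moment at which its call begins. camera_info takes no time and is no camera call.
- arm.finish_job(): hands the job in, once; it reports no verdict.
The state is a dict: "clock": time; "q": joint angles; "qvel": joint speeds; "joint_torque": joint torques, N m; "tcp_pos": TCP position; "tcp_rot": TCP orientation; "contact_force": force on the tool from outside, world axes, zero at the start; "ft_torque": the same for the moment, N m; "grip_width": finger opening in m.
Only numpy, scipy, OpenCV 4.12 (cv2) and the standard library are available. Lean on these libraries where they do the work, as an engineer would, in place of code of your own. Each camera call takes 0.05 s, during which the arm holds its last target.

TASK

The filter is in, so shut up the bench dust extractor: swing its hatch down onto the rubber seal, push it down firmly at the knob but without crushing the seal, and while it is down turn the black wing knob clockwise as far as it goes, without forcing it, so that the tongue underneath swings in behind the frame edge. Let go so that the latch alone holds the hatch shut, and leave the tin, the carver and the carved board where they are.

Things in the scene. Friction and masses are not known exactly. Their poses are not given: they have to be found in the camera images.
- extractor: Blue sheet-steel bench dust extractor, 360 (its x) by 460 (its y) by 150 mm high, fixed to the bench. Origin: centre of its underside, on the bench. Its front (-x) faces the robot, turned by its yaw. Flat deck 150 mm above the origin. The filter well, under the hatch, opens in the deck from x -115 to +118 and y -190 to +70 mm; motor deck on the left (+y).
- hatch (a joint): Angle (rad) of the light grey hatch, a 5 mm plate 260 by 284 mm hinged along its rear edge; grows as the free front edge rises. Starts 0.35 to 0.75; a stiff hinge (0.75 N m friction) holds it where left. The plate touches the free seal somewhere between +0.033 and -0.016 and is latched between +0.020 and -0.031, as the height of the front rail has it: go by force, not by this reading.
- hatch_hinge (a point): Point on the hatch's hinge axis at the middle of its width, at x +130, y -60, z +159 mm in the extractor's frame; turns with the hatch. Its y lies along the hinge, its -x along the plate to the free edge, its z out of the plate's outer face (5 mm above this point).
- hatch_edge (a point): Point on the outer face of the hatch, 10 mm in from the middle of its free front edge, 250 mm from the hinge axis along the plate; same axes as hatch_hinge. The plate is clear to push on there and to either side.
- knob (a joint): Angle (rad) of the black wing knob: 0 with the wing parallel to the hatch's front edge and the tongue drawn in, growing CLOCKWISE seen from above to a firm stop at 1.57, wing pointing at the front edge, tongue fully out: turned home means within about 15 degrees of the stop. Starts 0.10 to 0.35, tongue still inside the opening; it reaches the frame edge at about 0.4. Friction 0.05 N m.
- knob_grip (a point): On the knob's axis, 22 mm above the hatch's outer face; turns with the knob: y along the wing, x across it, z along the axis. Axis 215 mm from the hinge, 45 mm in from the front edge. Round skirt 54 mm wide, 5 mm high, on it a wing 52 mm long, 10 mm thick, reaching 5 to 33 mm above the hatch; its -y end (white mark) lies over the tongue. Fingertips may push on the skirt: it turns with the wing.
- tongue_tip (a point): Upper face of the steel tongue's end, 40 mm from the knob's axis, under the hatch. Tongue 16 mm wide, 4 thick. It must pass under the inner edge, 6 mm thick, of the steel front frame rail (extractor x -128 to -107 mm). It is bolted on in slots: its edge's underside lies 134 to 147 mm above the extractor's origin, unmeasured. Hatch too high: it jams there near 0.4 rad; more than 18 N bends it.
- drum_tin: Small open aluminium tin of sanding drums, 56 mm across, 42 mm high, loose on the extractor's motor deck. Leave alone. Origin: centre of its underside.
- carver: Black cordless rotary carver with a red-brown sanding drum, 185 mm long, 30 mm thick, loose on the bench left of the extractor. Leave alone. Origin: underside, near its middle.
- board: Walnut board with a scalloped carved face, 220 by 150 by 30 mm, loose on the bench right of the extractor. Leave alone. Origin: centre of its underside.
- seal_mid (a point): On the extractor's underside plane, straight below the middle of the black rubber seal that runs along the front rail under the hatch's front edge; it stands 11 mm above the rail, springy, 4.2 N/mm. The tongue clears the rail once the seal carries 13 N: about 16.5 N pushed straight down on the knob. Over 18 N (about 22 N on the knob) crushes the seal; 18 to 20 N on the knob is right.

How it is judged:
By the outcome, as a careful person would: the job done as asked, in the order asked, and still so for the second after the job is handed in, with the robot touching nothing.
It also fails if it takes over 61 s, if anything falls off the work surface, if the arm or the gripper's body presses on something with over 40 N, if the wrist force passes 120 N, or if a joint passes its speed limit or range.

## Working session

There is one attempt and no reset: what is moved stays moved. The work goes in short steps, Python scripts to look and compute and a shell command to move; the robot and the scene stay as the last step left them, time stands still between calls to the robot, and variables do not carry over. Pictures are saved under pics/ and viewed, and the job is handed in when it is done.

```bash
ls; mkdir -p pics
python3 - <<'E'
from cell import arm
import cv2,numpy as np
print(arm.observe())
for n in("side","top"):
    p,d=arm.capture(n); cv2.imwrite(f"pics/{n}0.png",p); np.save(f"{n}0.npy",d); print(n,arm.camera_info(n))
E
```

```text
pics
{'clock': 0.0, 'q': array([ 1.09460674e+00,  1.31200900e-01,  1.48926479e+00, -7.29249283e-06,
        1.52297078e+00, -8.54209474e-02]), 'qvel': array([ 0.00032694, -0.00163182,  0.00088173,  0.00033272, -0.00204015,
       -0.00020209]), 'joint_torque': array([-8.49316857e-04, -5.59839821e+01, -4.91753769e+01,  7.68135488e-02,
        3.55175254e-02, -2.23216875e-04]), 'tcp_pos': array([0.2282943 , 0.55431006, 0.23957162]), 'tcp_rot': array([-1.37001904, -0.91550955,  0.91816347]), 'contact_force': array([ 0.28828547,  0.02942004, -0.02226276]), 'ft_torque': array([ 0.03927285, -0.01093337,  0.04005171]), 'grip_width': 0.09282391378755517}
side {'vertical_fov': 55.9213446565805, 'cx': 283.8166329168602, 'cy': 207.85700432366286, 'position': array([ 0.8617969 , -0.10883858,  1.09983225]), 'attitude': array([-2.38283125, -1.55104942,  0.25887482])}
top {'vertical_fov': 57.75806896708947, 'cx': 283.8153455884071, 'cy': 209.88124936639744, 'position': array([0.46944412, 0.04596127, 1.15337406]), 'attitude': array([-2.20870381,  2.15775199, -0.10411566])}
```

View pics/side0.png

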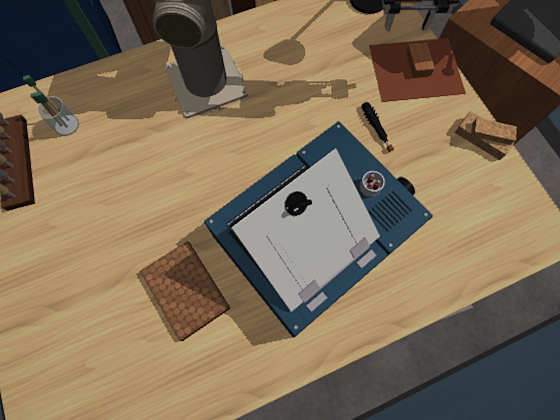

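View pics/top0.png

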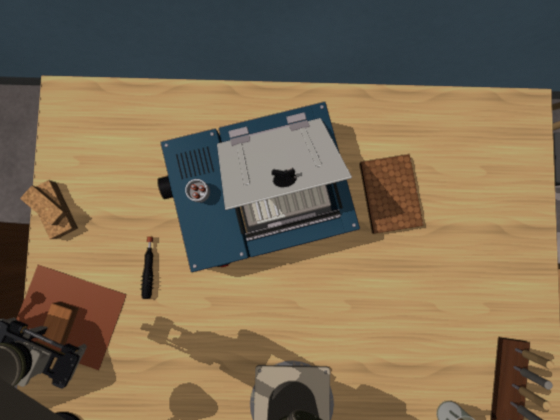

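```bash
cat > h.py <<'E'
import numpy as np,cv2
from scipy.spatial.transform import Rotation as R
from cell import arm
def cloud(n,d):
    c=arm.camera_info(n); f=210/np.tan(np.radians(c['vertical_fov']/2))
    v,u=np.mgrid[0:420,0:560]
    P=np.stack([(u-c['cx'])/f*d,(v-c['cy'])/f*d,d],-1)
    return P@R.from_rotvec(c['attitude']).as_matrix().T+c['position']
def proj(n,p):
    c=arm.camera_info(n); f=210/np.tan(np.radians(c['vertical_fov']/2))
    q=(np.atleast_2d(p)-c['position'])@R.from_rotvec(c['attitude']).as_matrix()
    return np.c_[q[:,0]/q[:,2]*f+c['cx'],q[:,1]/q[:,2]*f+c['cy']]
E
python3 - <<'E'
from h import *
for n in("top","side"):
    img=cv2.imread(f"pics/{n}0.png").astype(int); d=np.load(f"{n}0.npy"); W=cloud(n,d)
    b,g,r=img[...,0],img[...,1],img[...,2]
    m=(b>r+25)&(b>50)&(abs(W[...,2]-.15)<.012)&(W[...,0]>.3)&(W[...,0]<1.1)&(abs(W[...,1])<.5)
    m=cv2.morphologyEx(m.astype(np.uint8),cv2.MORPH_OPEN,np.ones((3,3)))>0
    P=W[m]; print(n,len(P),P[:,2].mean(),np.median(P[:,2]))
    (cx,cy),(w,h),a=cv2.minAreaRect(P[:,:2].astype(np.float32)); print("rect",cx,cy,w,h,a)
    # hatch: light grey
    mh=(abs(b-r)<25)&(b>110)&(W[...,2]>.16)&(W[...,0]>.4)&(W[...,0]<1.0)&(abs(W[...,1])<.4)
    mh=cv2.morphologyEx(mh.astype(np.uint8),cv2.MORPH_OPEN,np.ones((5,5)))>0
    Q=W[mh]; 
    for k in range(4):
        c=Q.mean(0); nn=np.linalg.svd(Q-c,full_matrices=False)[2][2]; nn*=np.sign(nn[2]); e=(Q-c)@nn; Q=Q[abs(e)<max(.003,2*e.std())]
    print("hatch",len(Q),c,nn,"tilt",np.arccos(nn[2]),"dir",np.arctan2(-nn[1],-nn[0]),e.std())
    mk=(img.sum(2)<110)&(((W-c)@nn)>.01)&(((W-c)@nn)<.045)&(np.linalg.norm(W[...,:2]-c[:2],axis=-1)<.2)
    ys,xs=np.nonzero(mk); print("knobpx",xs.mean(),ys.mean(),len(xs),W[mk].mean(0))
    x0,y0=int(xs.mean()),int(ys.mean()); s=cv2.imread(f"pics/{n}0.png")[max(0,y0-40):y0+40,x0-40:x0+40]
    cv2.imwrite(f"pics/k_{n}0.png",cv2.resize(s,None,fx=7,fy=7,interpolation=cv2.INTER_CUBIC))
E
```

```text
top 8783 0.150647708495205 0.15063995455285606
rect 0.6191819906234741 0.10437753796577454 0.3548528850078583 0.4561765193939209 15.78443717956543
hatch 7048 [0.6618026  0.05471972 0.25880266] [0.63710552 0.17851922 0.74981827] tilt 0.7230089498389538 dir -2.868395214474368 0.0011020832043487096
knobpx 282.5983606557377 173.49180327868854 122 [0.62018163 0.04232411 0.32393319]
side 8501 0.15107520898749124 0.15108044646145724
rect 0.6178299784660339 0.10101185739040375 0.356587678194046 0.45754218101501465 15.558104515075684
hatch 11179 [0.66465976 0.04629076 0.25431036] [0.63890399 0.17877323 0.74822578] tilt 0.7254125454733615 dir -2.8687579659471285 0.0012760193537517473
knobpx 304.68027210884355 210.0204081632653 147 [0.63400627 0.04677826 0.31206397]
```

```bash
cat >> h.py <<'E'
O=np.array([.6185,.1027,0]); YAW=.273
Rz=R.from_euler('z',YAW).as_matrix()
def ext(p): return O+np.asarray(p,float)@Rz.T
def hp(th,s,t=0,h=.005):
    # s from hinge toward free edge, t along y, h above hinge plane
    return ext([.130-s*np.cos(th)+h*np.sin(th), -.060+t, .159+s*np.sin(th)+h*np.cos(th)])
E
python3 - <<'E'
from h import *
th=.724
for n in("top","side"):
    im=cv2.imread(f"pics/{n}0.png")
    pts=[hp(th,260,0)]if 0 else [hp(th,.25),hp(th,0),hp(th,.215),hp(th,.215,0,.038),hp(th,.26,.142),hp(th,.26,-.142)]+[ext([sx*.18,sy*.23,.15]) for sx in(1,-1) for sy in(1,-1)]
    im=cv2.resize(im,None,fx=3,fy=3,interpolation=cv2.INTER_CUBIC)
    for u,v in proj(n,pts): cv2.circle(im,(int(3*u+1),int(3*v+1)),3,(0,0,255),-1)
    u,v=proj(n,[hp(th,.16)])[0]*3; u=int(u);v=int(v)
    cv2.imwrite(f"pics/o_{n}0.png",im[max(0,v-300):v+300,max(0,u-400):u+400])
E
```

```text
(no output)
```

View pics/o_top0.png

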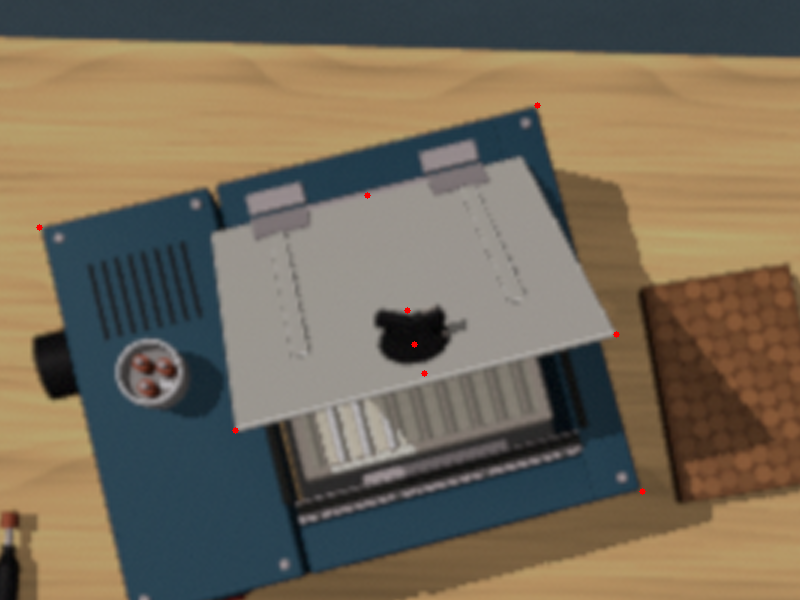

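View pics/o_side0.png

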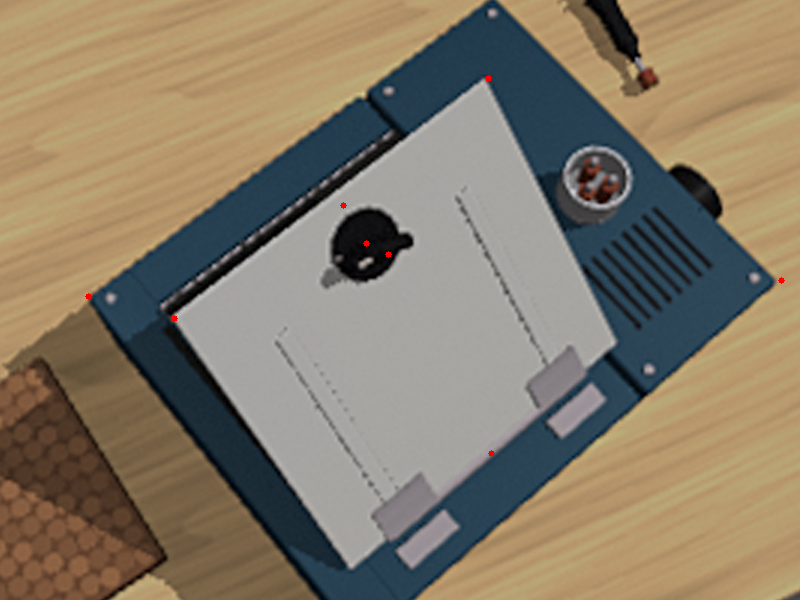

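Run:
```python
from h import *
th=.724
out=[]
for n in("side","top"):
    im=cv2.imread(f"pics/{n}0.png")
    # rectify plane h=.038 (wing top); columns: t from +.05 to -.05 (left->right), rows: s from .165(top) to .265(bottom)
    S=500
    src=np.array([proj(n,hp(th,s,t,.038))[0] for s,t in((.165,.05),(.165,-.05),(.265,-.05),(.265,.05))],np.float32)
    H=cv2.getPerspectiveTransform(src,np.array([[0,0],[399,0],[399,399],[0,399]],np.float32))
    w=cv2.warpPerspective(im,H,(400,400),flags=cv2.INTER_CUBIC); w=np.clip(w*2.0,0,255).astype(np.uint8)
    cv2.circle(w,(200,200),3,(0,0,255),-1); out.append(w)
cv2.imwrite("pics/rect0.png",np.hstack(out))
o=arm.observe(); M=R.from_rotvec(o['tcp_rot']).as_matrix(); print(M.round(3)); print("jaw ang",np.arctan2(M[1,0],M[0,0]))
for k in(.2,): print("want jaw",YAW-k)
print("edge t=-.07",hp(th,.25,-.07),"t=+.07",hp(th,.25,.07),"closed",hp(0,.25,-.07),hp(0,.25,.07),"knob closed",hp(0,.215))
```

```text
[[ 0.381 -0.001 -0.925]
 [ 0.925 -0.002  0.381]
 [-0.002 -1.     0.   ]]
jaw ang 1.1800055102527416
want jaw 0.07300000000000001
edge t=-.07 [ 0.60157121 -0.03703942  0.32834246] t=+.07 [0.5638242  0.09777587 0.32834246] closed [ 0.53799484 -0.05484021  0.164     ] [0.50024782 0.07997508 0.164     ] knob closed [0.55282515 0.02200419 0.164     ]
```

View pics/rect0.png

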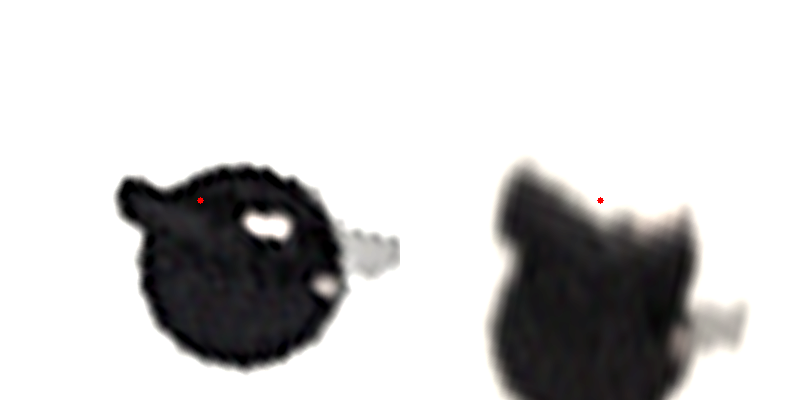

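```bash
python3 -m inch '[[0.73,-0.95,0.5,0,0,-0.6],[0.73,-0.95,0.5,0,0,-0.6],[0.73,-0.95,0.5,0,0,-0.6],[0.73,-0.95,0.5,0,0,-0.6],[0.73,-0.95,0.5,0,0,-0.6],[0.73,-0.95,0.5,0,0,-0.6],[0.73,-0.95,0.5,0,0,-0.6],[0.73,-0.95,0.5,0,0,-0.6],[0.73,-0.95,0.5,0,0,-0.6],[0.73,-0.95,0.5,0,0,-0.6],[0.73,-0.95,0.5,0,0,-0.6],[0.73,-0.95,0.5,0,0,-0.6],[0.73,-0.95,0.5,0,0,-0.6],[0.73,-0.95,0.5,0,0,-0.6],[0.73,-0.95,0.2,0,0,-0.6],[0.73,-0.95,0,0,0,-0.6],[0.73,-0.95,0,0,0,-0.6],[0.73,-0.95,0,0,0,-0.6],[0.73,-0.95,0,0,0,-0.6],[0.73,-0.95,0,0,0,-0.6]]' 1
```

```text
clock: 1.77
tcp_pos: [0.521, 0.1737, 0.3842]
tcp_rot: [-1.564, -0.17, 0.171]
contact_force: [0.3, 0.6, 0.1]
grip_width: 0.0005
```

```bash
python3 -m inch '[[0.73,-0.95,0,0,0,-0.6],[0.73,-0.95,0,0,0,-0.6],[0.73,-0.95,0,0,0,-0.6],[0.73,-0.95,0,0,0,-0.35],[0,0,0,0,0,0],[0,0,0,0,0,0]]' 1
python3 - <<'E'
from h import *
o=arm.observe(); M=R.from_rotvec(o['tcp_rot']).as_matrix(); print("jaw",np.arctan2(M[1,0],M[0,0]),o['q'])
print("local",(o['tcp_pos']-O)@Rz)
E
```

```text
clock: 2.27
tcp_pos: [0.5791, 0.0978, 0.3836]
tcp_rot: [-1.57, -0.035, 0.038]
contact_force: [-0.2, 0.7, 1.6]
grip_width: 0.0004
jaw 0.04629052281289825 [7.99689251e-02 8.53826077e-02 1.27884783e+00 1.28640109e-04
 1.77921305e+00 3.37049617e-02]
local [-0.039233    0.00591717  0.38361092]
```

```bash
python3 -m inch '[[0,0,-0.85,0,0,0],[0,0,-0.85,0,0,0],[-0.23,-0.065,-0.39,0,0,0],[-0.23,-0.065,-0.39,0,0,0],[-0.23,-0.065,-0.39,0,0,0],[-0.23,-0.065,-0.39,0,0,0],[-0.23,-0.065,-0.39,0,0,0],[-0.23,-0.065,-0.39,0,0,0]]' 1
```

```text
clock: 2.93
tcp_pos: [0.5506, 0.0921, 0.3039]
tcp_rot: [-1.57, -0.04, 0.039]
contact_force: [-0.2, -0.3, 2.2]
grip_width: 0.0005
```

Run:
```python
from h import *
o=arm.observe();print("local",(o['tcp_pos']-O)@Rz)
p,d=arm.capture("side"); cv2.imwrite("pics/side1.png",p)
```

```text
local [-0.06826449  0.00814598  0.30391411]
```

View pics/side1.png

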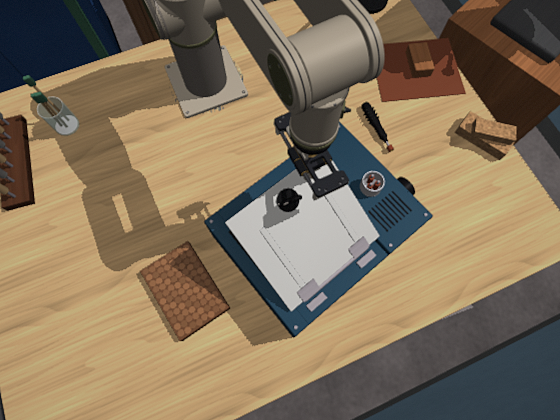

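The hatch is being pushed down: the knob is now at about (289,200), and the gripper is clear of the tin at (372,182). I'll continue along the arc.

```bash
python3 -m inch '[[-0.15,-0.04,-0.38,0,0,0],[-0.15,-0.04,-0.38,0,0,0],[-0.15,-0.04,-0.38,0,0,0],[-0.15,-0.04,-0.38,0,0,0],[-0.15,-0.04,-0.38,0,0,0],[-0.15,-0.04,-0.38,0,0,0],[-0.06,-0.02,-0.36,0,0,0],[-0.06,-0.02,-0.36,0,0,0],[-0.06,-0.02,-0.36,0,0,0],[-0.06,-0.02,-0.36,0,0,0],[-0.06,-0.02,-0.36,0,0,0],[-0.06,-0.02,-0.36,0,0,0],[-0.06,-0.02,-0.3,0,0,0],[-0.06,-0.02,-0.3,0,0,0]]' 1
```

```text
clock: 4.15
tcp_pos: [0.5238, 0.083, 0.2024]
tcp_rot: [-1.57, -0.038, 0.037]
contact_force: [0.3, 0.8, 1.2]
grip_width: 0.0006
```

Run:
```python
from h import *
o=arm.observe();print("local",(o['tcp_pos']-O)@Rz,o['contact_force'])
```

```text
local [-0.0965174   0.00652008  0.20240483] [0.30992784 0.80801422 1.20228626]
```

```bash
python3 -m inch '[[0,0,0.9,0,0,0],[0,0,0.9,0,0,0],[0,0,0.9,0,0,0],[0,0,0.5,0,0,0]]' 1; python3 -m inch '[[0,0,0,0,0,0],[0,0,0,0,0,0],[0,0,0,0,0,0],[0,0,0,0,0,0]]' 0
python3 - <<'E'
from h import *
for n in("side","top"):
    p,d=arm.capture(n); cv2.imwrite(f"pics/{n}2.png",p); np.save(f"{n}2.npy",d)
    W=cloud(n,d); img=p.astype(int); b,r=img[...,0],img[...,2]
    L=(W-O)@Rz
    m=(abs(b-r)<25)&(b>110)&(L[...,0]>-.1)&(L[...,0]<.1)&(L[...,1]>-.19)&(L[...,1]<.06)&(L[...,2]>.15)&(L[...,2]<.2)
    Q=L[m]
    if len(Q)>200:
        A=np.c_[Q[:,:2],np.ones(len(Q))]; c=np.linalg.lstsq(A,Q[:,2],rcond=None)[0]; e=abs(A@c-Q[:,2]); c=np.linalg.lstsq(A[e<.004],Q[e<.004,2],rcond=None)[0]; print(n,len(Q),"th",np.arctan(-c[0]),c)
    th=.067
    src=np.array([proj(n,hp(th,s,t,.038))[0] for s,t in((.165,.05),(.165,-.05),(.265,-.05),(.265,.05))],np.float32)
    H=cv2.getPerspectiveTransform(src,np.array([[0,0],[399,0],[399,399],[0,399]],np.float32))
    w=cv2.warpPerspective(p,H,(400,400),flags=cv2.INTER_CUBIC); w=np.clip(w*2.0,0,255).astype(np.uint8); cv2.circle(w,(200,200),3,(0,0,255),-1)
    cv2.imwrite(f"pics/r_{n}2.png",w)
a=[cv2.imread(f"pics/r_{n}2.png") for n in("side","top")]; cv2.imwrite("pics/rect2.png",np.hstack(a))
o=arm.observe();print(o['clock'],o['tcp_pos'],o['grip_width'],"local",(o['tcp_pos']-O)@Rz,o['contact_force'],o['ft_torque'])
E
```

```text
clock: 4.48
tcp_pos: [0.5243, 0.083, 0.2689]
tcp_rot: [-1.57, -0.039, 0.036]
contact_force: [1.1, -0.2, 0.5]
grip_width: 0.0003
clock: 4.82
tcp_pos: [0.5231, 0.0829, 0.2654]
tcp_rot: [-1.571, -0.036, 0.039]
contact_force: [-0.1, 0.1, 0.3]
grip_width: 0.0227
side 7541 th 0.06263619470609659 [-0.06271824 -0.00053564  0.17321081]
top 3814 th 0.06182679553413786 [-0.06190569  0.00060808  0.17310242]
4.9167 [0.52321227 0.08293134 0.2657584 ] 0.030277195367209235 local [-0.09708894  0.00665507  0.2657584 ] [ 0.31283735  0.4520177  -0.59823369] [-0.07584987  0.04495869 -0.00334128]
```

View pics/rect2.png

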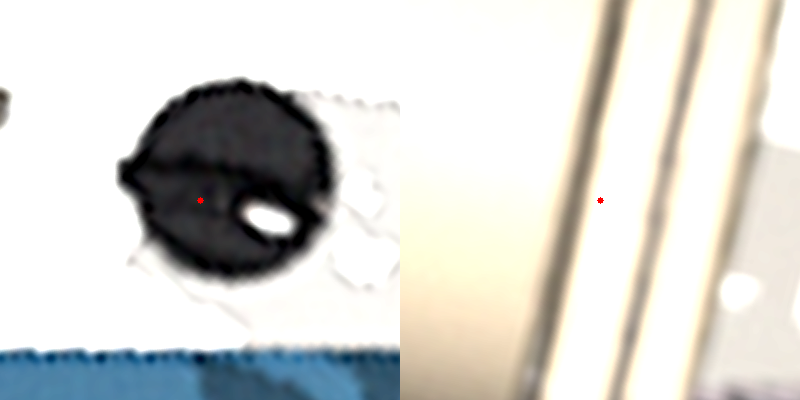

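View pics/side2.png

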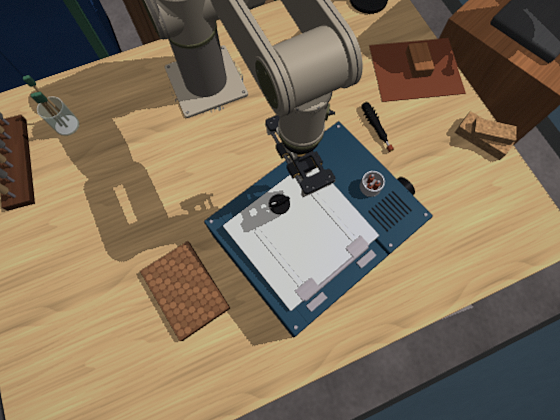

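```bash
cat > ov.py <<'E'
from h import *
import sys
th,k,ds,dt=map(float,sys.argv[3:7]); n=sys.argv[1]; im=cv2.imread(sys.argv[2]); F=12
u,v=proj(n,hp(th,.215,0,.02))[0]; u0,v0=int(u)-30,int(v)-25
c=cv2.resize(im[v0:v0+50,u0:u0+60],None,fx=F,fy=F,interpolation=cv2.INTER_CUBIC); c=np.clip(c.astype(int)*2,0,255).astype(np.uint8)
def dr(P,col): cv2.polylines(c,[np.int32((proj(n,np.array(P))-[u0,v0]+.5)*F)],True,col,1)
# wing dir at k=0: -y(t) for mark; clockwise -> toward front (s+)
def loc(a,b,h): # a along toward mark, b across
    t=-a*np.cos(k)+b*np.sin(k); s=a*np.sin(k)+b*np.cos(k); return hp(th,.215+ds+s,dt+t,h)
dr([loc(a,b,.038) for a,b in((.026,.005),(.026,-.005),(-.026,-.005),(-.026,.005))],(0,0,255))
dr([loc(a,b,.010) for a,b in((.026,.005),(.026,-.005),(-.026,-.005),(-.026,.005))],(0,160,255))
for h,col in((.005,(0,255,0)),(.010,(255,255,0))): dr([loc(.027*np.cos(q),.027*np.sin(q),h) for q in np.linspace(0,6.28,40)],col)
cv2.imwrite(sys.argv[7],c)
E
python3 ov.py side pics/side2.png .062 .2 0 0 pics/ov_a.png; python3 ov.py side pics/side0.png .724 .2 0 0 pics/ov_b.png
```

```text
(no output)
```

View pics/ov_a.png

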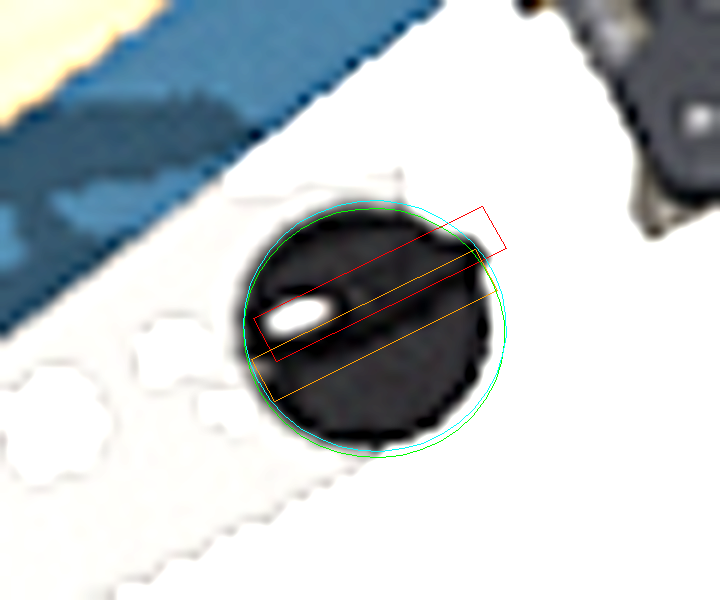

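View pics/ov_b.png

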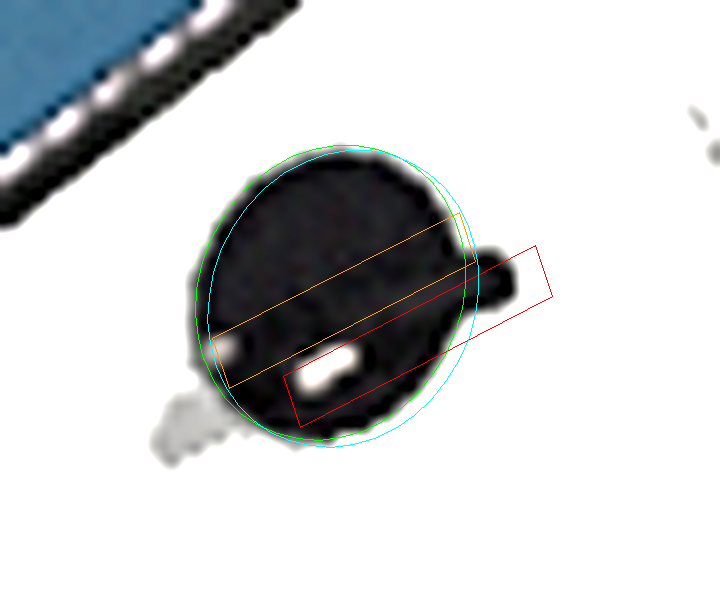

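```bash
python3 ov.py side pics/side2.png .062 .27 .001 -.002 pics/ov_a1.png; python3 ov.py side pics/side0.png .724 .27 .001 -.002 pics/ov_b1.png; python3 -c "
import cv2,numpy as np
cv2.imwrite('pics/ov1.png',cv2.resize(np.hstack([cv2.imread('pics/ov_a1.png')[120:520,150:600],cv2.imread('pics/ov_b1.png')[80:480,130:580]]),None,fx=.88,fy=.88))"
```

```text
(no output)
```

View pics/ov1.png

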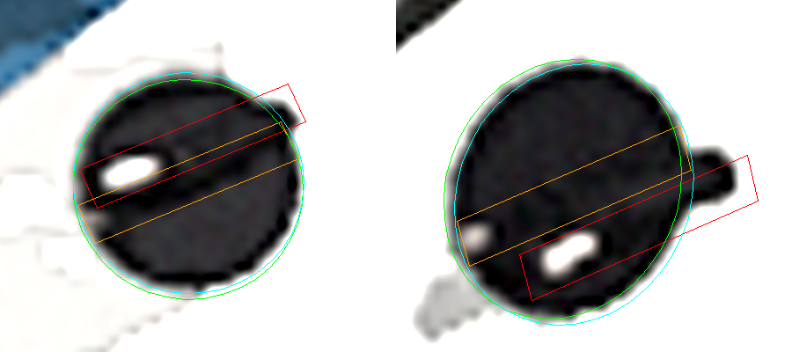

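```bash
python3 -m inch '[[0.31,-0.62,0,0,0,-0.35],[0.31,-0.62,0,0,0,-0.35],[0.31,-0.62,0,0,0,0],[0.32,-0.62,0,0,0,0],[0.32,-0.6,0,0,0,0],[0,0,0,0,0,0],[0,0,0,0,0,0],[0,0,0,0,0,0]]' 0.8
python3 - <<'E'
from h import *
o=arm.observe(); M=R.from_rotvec(o['tcp_rot']).as_matrix(); print("jaw",np.arctan2(M[1,0],M[0,0]),M[:,1])
print(o['tcp_pos'],o['grip_width'],"local",(o['tcp_pos']-O)@Rz)
p,d=arm.capture("side"); cv2.imwrite("pics/side3.png",cv2.resize(p[150:260,230:370],None,fx=5,fy=5,interpolation=cv2.INTER_CUBIC))
E
```

```text
clock: 5.58
tcp_pos: [0.5551, 0.0212, 0.2669]
tcp_rot: [-1.57, 0.007, -0.006]
contact_force: [-0.1, -0.1, -0.3]
grip_width: 0.0185
jaw -0.008616545988154966 [-4.17084966e-04  3.62265753e-04 -9.99999847e-01]
[0.55514559 0.02120574 0.26689804] 0.01848314674578115 local [-0.08298077 -0.06139452  0.26689804]
```

View pics/side3.png

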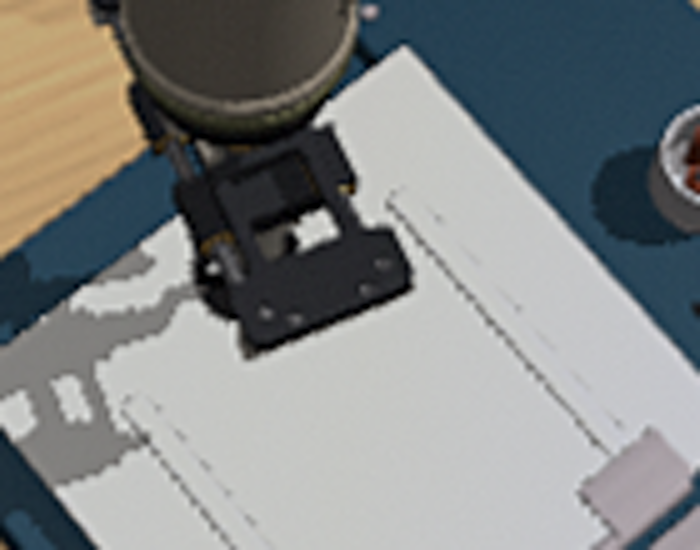

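The gripper hides the knob, so I'll go down in steps and watch the force.

```bash
python3 -m inch '[[0,0,-0.6,0,0,0],[0,0,-0.6,0,0,0],[0,0,-0.4,0,0,0],[0,0,-0.3,0,0,0],[0,0,-0.2,0,0,0]]' ; python3 -m inch '[[0,0,-0.25,0,0,0],[0,0,-0.25,0,0,0],[0,0,-0.2,0,0,0],[0,0,0,0,0,0]]'
```

```text
clock: 6.05
tcp_pos: [0.5543, 0.0216, 0.2231]
tcp_rot: [-1.571, 0.008, -0.004]
contact_force: [-0.4, -0.5, 0.4]
grip_width: 0.0185
clock: 6.38
tcp_pos: [0.5547, 0.0214, 0.21]
tcp_rot: [-1.571, 0.007, -0.005]
contact_force: [0.8, -0.1, -1.1]
grip_width: 0.0189
```

```bash
python3 -m inch '[[0,0,-0.1,0,0,0],[0,0,-0.1,0,0,0],[0,0,-0.1,0,0,0],[0,0,0,0,0,0]]' ; python3 -m inch '[[0,0,-0.1,0,0,0],[0,0,-0.1,0,0,0],[0,0,0,0,0,0]]';  python3 -m inch '[[-0.04,-0.01,-0.1,0,0,0],[0,0,0,0,0,0],[0,0,0,0,0,0]]'
```

```text
clock: 6.72
tcp_pos: [0.5551, 0.0214, 0.2048]
tcp_rot: [-1.571, 0.006, -0.006]
contact_force: [-0.8, 0.3, -0.1]
grip_width: 0.0188
clock: 6.97
tcp_pos: [0.555, 0.0214, 0.2006]
tcp_rot: [-1.571, 0.007, -0.006]
contact_force: [0.7, 0.2, 0.2]
grip_width: 0.0186
clock: 7.22
tcp_pos: [0.5542, 0.0212, 0.1988]
tcp_rot: [-1.571, 0.007, -0.006]
contact_force: [-0.2, -0.3, -0.1]
grip_width: 0.0187
```

```bash
cat > th.py <<'E'
from h import *
import sys
def hatch(n):
    p,d=arm.capture(n)
    W=cloud(n,d); img=p.astype(int); b,r=img[...,0],img[...,2]
    L=(W-O)@Rz
    m=(abs(b-r)<25)&(b>90)&(L[...,0]>-.09)&(L[...,0]<.1)&(L[...,1]>-.19)&(L[...,1]<.06)&(L[...,2]>.15)&(L[...,2]<.19)
    Q=L[m]
    A=np.c_[Q[:,:2],np.ones(len(Q))]
    for i in range(4):
        c=np.linalg.lstsq(A,Q[:,2],rcond=None)[0]; e=abs(A@c-Q[:,2]); g=e<.003; A=A[g];Q=Q[g]
    print(n,len(Q),"th %.4f z@knob %.4f"%(np.arctan(-c[0]),c@[-.085,-.06,1]))
    return p,d
E
python3 - <<'E'
from th import *
p,d=hatch("side"); cv2.imwrite("pics/side4.png",cv2.resize(p[150:260,230:370],None,fx=5,fy=5,interpolation=cv2.INTER_CUBIC))
E
```

```text
side 6086 th 0.0341 z@knob 0.1724
```

View pics/side4.png

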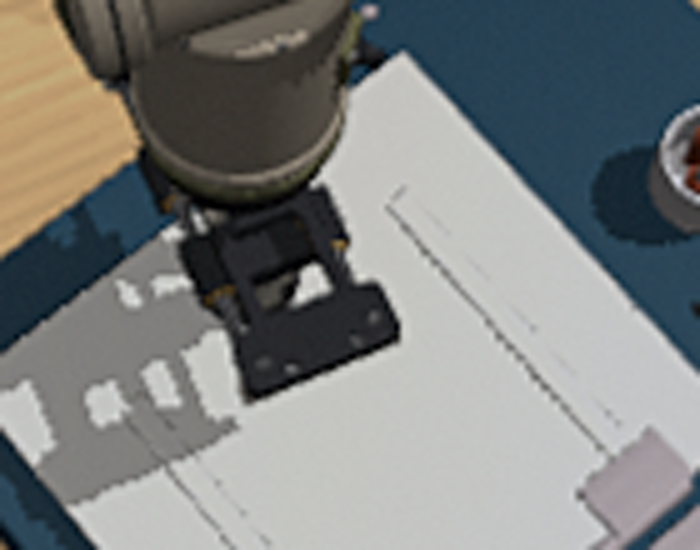

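```bash
python3 -m inch '[[0,0,-0.1,0,0,0],[0,0,0,0,0,0]]' ; python3 -m inch '[[0,0,-0.1,0,0,0],[0,0,0,0,0,0]]';  python3 -m inch '[[0,0,-0.1,0,0,0],[0,0,0,0,0,0]]'
```

```text
clock: 7.43
tcp_pos: [0.5542, 0.0212, 0.1967]
tcp_rot: [-1.571, 0.006, -0.006]
contact_force: [1.0, 0.1, 0.4]
grip_width: 0.0186
clock: 7.6
tcp_pos: [0.5543, 0.0212, 0.1947]
tcp_rot: [-1.571, 0.007, -0.006]
contact_force: [-0.6, -0.3, 0.6]
grip_width: 0.0186
clock: 7.77
tcp_pos: [0.5542, 0.0212, 0.1926]
tcp_rot: [-1.571, 0.007, -0.006]
contact_force: [-0.3, 0.0, 0.6]
grip_width: 0.0185
```

```bash
python3 -m inch '[[0,0,-0.05,0,0,0],[0,0,0,0,0,0]]' ; python3 -m inch '[[0,0,-0.05,0,0,0],[0,0,0,0,0,0]]';  python3 -m inch '[[0,0,-0.05,0,0,0],[0,0,0,0,0,0]]'
python3 - <<'E'
from th import *
hatch("side")
E
```

```text
clock: 7.93
tcp_pos: [0.5543, 0.0212, 0.1919]
tcp_rot: [-1.571, 0.006, -0.006]
contact_force: [-1.2, 0.5, -0.8]
grip_width: 0.0185
clock: 8.1
tcp_pos: [0.5543, 0.0212, 0.1913]
tcp_rot: [-1.571, 0.006, -0.006]
contact_force: [-1.5, 0.9, 2.9]
grip_width: 0.0188
clock: 8.27
tcp_pos: [0.5544, 0.0212, 0.1907]
tcp_rot: [-1.571, 0.006, -0.007]
contact_force: [-3.7, -0.4, 6.4]
grip_width: 0.0189
side 5997 th -0.0001 z@knob 0.1650
```

```bash
python3 -m inch '[[0,0,0,0,0,0],[0,0,0,0,0,0],[0,0,0,0,0,0],[0,0,0,0,0,0]]' 1
python3 - <<'E'
from h import *
o=arm.observe(); print(o['grip_width'],o['contact_force'],o['ft_torque'])
E
```

```text
clock: 8.65
tcp_pos: [0.5534, 0.0212, 0.1903]
tcp_rot: [-1.571, 0.008, -0.005]
contact_force: [-8.9, -0.4, 9.6]
grip_width: 0.0098
0.009767607110980419 [-8.91029285 -0.36134951  9.57608654] [-0.03336169  1.43311167  0.06264677]
```

```bash
python3 -m inch '[[-0.06,0,0,0,0,0],[0,0,0,0,0,0],[0,0,0,0,0,0]]'; python3 -m inch '[[-0.03,0,-0.05,0,0,0],[0,0,0,0,0,0],[0,0,0,0,0,0]]'
```

```text
clock: 8.9
tcp_pos: [0.5533, 0.0212, 0.1906]
tcp_rot: [-1.571, 0.006, -0.007]
contact_force: [-2.5, -0.6, 6.1]
grip_width: 0.0093
clock: 9.15
tcp_pos: [0.5532, 0.0212, 0.1902]
tcp_rot: [-1.571, 0.005, -0.008]
contact_force: [-1.9, -0.2, 9.5]
grip_width: 0.0098
```

```bash
python3 -m inch '[[-0.015,0,-0.05,0,0,0],[0,0,0,0,0,0],[0,0,0,0,0,0]]'; python3 -m inch '[[0,0,-0.05,0,0,0],[0,0,0,0,0,0],[0,0,0,0,0,0]]'; python3 -m inch '[[0,0,-0.02,0,0,0],[0,0,0,0,0,0],[0,0,0,0,0,0]]'
```

```text
clock: 9.4
tcp_pos: [0.5532, 0.0212, 0.1898]
tcp_rot: [-1.571, 0.004, -0.008]
contact_force: [-2.8, 0.8, 10.7]
grip_width: 0.0097
clock: 9.65
tcp_pos: [0.5532, 0.0212, 0.1893]
tcp_rot: [-1.571, 0.004, -0.009]
contact_force: [-4.8, 0.3, 13.9]
grip_width: 0.0097
clock: 9.9
tcp_pos: [0.5532, 0.0212, 0.1892]
tcp_rot: [-1.571, 0.004, -0.009]
contact_force: [-5.1, -0.3, 17.3]
grip_width: 0.0097
```

```bash
for i in 1 2 3; do python3 -m inch '[[0,0,0,0,0,0]]' | grep force; done; python3 -m inch '[[-0.03,0,-0.02,0,0,0],[0,0,0,0,0,0]]'|grep force; for i in 1 2 3; do python3 -m inch '[[0,0,0,0,0,0]]' | grep force; done; python3 -c "
from th import *
hatch('side'); print(arm.observe()['ft_torque'])"
```

```text
contact_force: [-5.5, 0.4, 17.2]
contact_force: [-6.1, 0.0, 17.0]
contact_force: [-5.8, 0.8, 15.6]
contact_force: [-4.1, -0.3, 16.7]
contact_force: [-4.7, 0.5, 17.1]
contact_force: [-3.7, -0.5, 16.5]
contact_force: [-3.7, -0.6, 15.9]
side 5989 th -0.0077 z@knob 0.1635
[0.03719252 0.65651725 0.03178984]
```

```bash
python3 -m inch '[[-0.03,-0.01,-0.035,0,0,0],[0,0,0,0,0,0]]'|grep force; for i in 1 2 3; do python3 -m inch '[[0,0,0,0,0,0]]' | grep force; done
```

```text
contact_force: [-2.5, 1.6, 17.2]
contact_force: [-2.7, 1.5, 18.0]
contact_force: [-3.2, 1.4, 17.8]
contact_force: [-2.0, 1.9, 18.1]
```

```bash
python3 -m inch '[[-0.02,0,-0.02,0,0,0],[0,0,0,0,0,0]]'|grep force; python3 -m inch '[[0,0,0,0,0,-0.4],[0,0,0,0,0,-0.4]]'|grep force;  python3 -m inch '[[0,0,0,0,0,-0.4],[0,0,0,0,0,0]]'|grep force; python3 -c "
from h import *
o=arm.observe(); print(o['ft_torque']); M=R.from_rotvec(o['tcp_rot']).as_matrix(); print('k',YAW-np.arctan2(M[1,0],M[0,0]),M[:,1])"
```

```text
contact_force: [-1.8, 0.3, 18.4]
contact_force: [-2.5, 1.3, 19.0]
contact_force: [-2.3, 1.4, 19.7]
[ 0.2442956   0.43008128 -0.02233043]
k 0.3788910318624781 [ 6.53862025e-03  1.10723888e-04 -9.99978617e-01]
```

```bash
for i in 1 2 3; do python3 -m inch '[[0,0,0,0,0,-0.5],[0,0,0,0,0,0]]'|grep force; python3 -c "
from h import *
o=arm.observe(); M=R.from_rotvec(o['tcp_rot']).as_matrix(); print(o['ft_torque'],'k',YAW-np.arctan2(M[1,0],M[0,0]))"; done
```

```text
contact_force: [-2.8, 1.4, 19.1]
[ 0.27905075  0.42452403 -0.00232658] k 0.41915129052904476
contact_force: [-2.3, 0.9, 19.0]
[0.20483603 0.56111933 0.01480373] k 0.45919596168293664
contact_force: [-3.4, 1.0, 19.9]
[0.24111964 0.54361804 0.00890012] k 0.49922742082600874
```

```bash
for i in 1 2 3 ; do python3 -m inch '[[0,0,0,0,0,-0.6],[0,0,0,0,0,-0.6],[0,0,0,0,0,0]]'|grep force; python3 -c "
from h import *
o=arm.observe(); M=R.from_rotvec(o['tcp_rot']).as_matrix(); print(o['ft_torque'],'k',YAW-np.arctan2(M[1,0],M[0,0]),o['tcp_pos'])"; done
```

```text
contact_force: [-4.1, 1.7, 20.1]
[ 0.22501084  0.67581818 -0.02211596] k 0.5959291295139514 [0.5526411  0.02121137 0.18886109]
contact_force: [-4.4, 1.6, 20.6]
[ 0.28896932  0.81965456 -0.02076418] k 0.6918513795106422 [0.55250102 0.02126434 0.18880296]
contact_force: [-4.7, 2.0, 21.0]
[ 0.34850568  0.91481473 -0.08876143] k 0.787866435051175 [0.55237905 0.02130746 0.18874006]
```

```bash
python3 -m inch '[[-0.03,0.01,0.03,0,0,0],[0,0,0,0,0,0]]'|grep force; for i in 1 2 ; do python3 -m inch '[[0,0,0,0,0,-0.6],[0,0,0,0,0,-0.6],[0,0,0,0,0,0]]'|grep force; python3 -c "
from h import *
o=arm.observe(); M=R.from_rotvec(o['tcp_rot']).as_matrix(); print(o['ft_torque'],'k',YAW-np.arctan2(M[1,0],M[0,0]),o['tcp_pos'])"; done
```

```text
contact_force: [-0.9, 1.4, 15.2]
contact_force: [-1.3, 0.7, 16.5]
[ 0.32473317  0.2502937  -0.03137078] k 0.8839656738215707 [0.55219515 0.02138501 0.18901101]
contact_force: [-1.4, 1.4, 16.7]
[ 0.35379234  0.40242324 -0.05536108] k 0.9798941552678727 [0.55209339 0.02148606 0.18899256]
```

```bash
python3 -m inch '[[0,0,-0.018,0,0,0],[0,0,0,0,0,0]]'|grep force; for i in 1 2 3; do python3 -m inch '[[0,0,0,0,0,-0.6],[0,0,0,0,0,-0.6],[0,0,0,0,0,0]]'|grep force; python3 -c "
from h import *
o=arm.observe(); M=R.from_rotvec(o['tcp_rot']).as_matrix(); print(o['ft_torque'],'k',YAW-np.arctan2(M[1,0],M[0,0]),o['tcp_pos'])"; done
```

```text
contact_force: [-2.4, 1.4, 18.1]
contact_force: [-2.6, 2.7, 18.4]
[ 0.38808194  0.56954116 -0.00277764] k 1.0758083076046723 [0.55201346 0.02156838 0.18886095]
contact_force: [-3.6, 1.5, 19.6]
[ 0.47685021  0.69262439 -0.00916977] k 1.1718118884358906 [0.55191116 0.02168672 0.18885303]
contact_force: [-4.8, 2.3, 19.2]
[ 0.5633285   0.76390046 -0.04576465] k 1.267724769078327 [0.55184747 0.0217883  0.18885772]
```

```bash
python3 -m inch '[[-0.02,0.01,0,0,0,0],[0,0,0,0,0,0]]'|grep force; for i in 1 2 3 4; do python3 -m inch '[[0,0,0,0,0,-0.6],[0,0,0,0,0,0]]'|grep force; python3 -c "
from h import *
o=arm.observe(); M=R.from_rotvec(o['tcp_rot']).as_matrix(); print(o['ft_torque'],'k',YAW-np.arctan2(M[1,0],M[0,0]),o['tcp_pos'])"; done
```

```text
contact_force: [-1.8, 2.3, 17.6]
contact_force: [-1.8, 2.3, 18.9]
[ 0.49744729  0.49307206 -0.0014635 ] k 1.3155217314164105 [0.5517455  0.02185237 0.18885249]
contact_force: [-1.3, 2.5, 18.3]
[ 0.55580082  0.50600727 -0.00993663] k 1.3635270745205177 [0.55170808 0.02193693 0.18882082]
contact_force: [-3.3, 2.8, 18.6]
[ 0.55955562  0.55115679 -0.03176986] k 1.4114343663099609 [0.55169787 0.02198749 0.18885256]
contact_force: [-2.5, 3.0, 18.6]
[ 0.624981    0.52903627 -0.10553674] k 1.4594799465177113 [0.55165642 0.02202789 0.18883957]
```

```bash
for i in 1 2 3; do python3 -m inch '[[0,0,0,0,0,-0.4],[0,0,0,0,0,0]]'|grep force; python3 -c "
from h import *
o=arm.observe(); M=R.from_rotvec(o['tcp_rot']).as_matrix(); print(o['ft_torque'],'k',YAW-np.arctan2(M[1,0],M[0,0]),o['tcp_pos'])"; done
```

```text
contact_force: [-2.3, 2.9, 19.2]
[ 0.65390671  0.56738953 -0.02392122] k 1.4904915094436384 [0.55166734 0.02206906 0.1888603 ]
contact_force: [-3.3, 3.0, 18.1]
[ 0.67473733  0.54956541 -0.06977944] k 1.5223492396268576 [0.55162149 0.02214076 0.18883749]
contact_force: [-3.5, 3.7, 18.3]
[ 0.69630391  0.59615547 -0.0977974 ] k 1.554362496489107 [0.55161935 0.02218598 0.18885817]
```

```bash
python3 -m inch '[[0,0,0,0,0,-0.4],[0,0,0,0,0,0]]'|grep force; for i in 1 2 3; do python3 -m inch '[[0,0,0,0,0,0]]'|grep force; python3 -c "
from h import *
o=arm.observe(); M=R.from_rotvec(o['tcp_rot']).as_matrix(); print(o['ft_torque'],'k',YAW-np.arctan2(M[1,0],M[0,0]),o['tcp_pos'])"; done
```

```text
contact_force: [-3.7, 3.3, 19.1]
contact_force: [-3.0, 3.1, 17.8]
[0.78984421 0.62759217 0.17613145] k 1.5844729138482943 [0.55160366 0.0222073  0.18883905]
contact_force: [-2.9, 3.4, 19.1]
[0.80726111 0.56239651 0.19292711] k 1.5843206336603357 [0.55161482 0.02218231 0.18886212]
contact_force: [-2.4, 4.3, 18.2]
[0.72105882 0.65882219 0.24160804] k 1.584362967762074 [0.5515935  0.02217663 0.1888537 ]
```

```bash
python3 -m inch '[[0,0,0,0,0,0.2],[0,0,0,0,0,0]]'|grep force; python3 -m inch '[[0.03,-0.02,0.05,0,0,0],[0,0,0,0,0,0]]'; python3 -m inch '[[0,-0.02,0.05,0,0,0],[0,0,0,0,0,0]]';python3 -c "
from h import *
o=arm.observe(); print(o['ft_torque'],o['contact_force'])"
```

```text
contact_force: [-2.7, 4.4, 18.2]
clock: 16.45
tcp_pos: [0.5517, 0.0222, 0.189]
tcp_rot: [-1.323, 1.002, -1.005]
contact_force: [-3.0, 5.3, 15.6]
grip_width: 0.01
clock: 16.62
tcp_pos: [0.5516, 0.0221, 0.1893]
tcp_rot: [-1.323, 1.002, -1.005]
contact_force: [0.3, 6.8, 11.4]
grip_width: 0.0099
[1.23377576 0.0975773  0.05259847] [ 0.25323028  6.77847382 11.38815456]
```

```bash
python3 -m inch '[[0,0.07,0.05,0,0,0],[0,0,0,0,0,0]]'; python3 -m inch '[[0,0.02,0.05,0,0,0],[0,0,0,0,0,0]]'; python3 -m inch '[[0,0,0.02,0,0,0],[0,0,0,0,0,0]]'
```

```text
clock: 16.78
tcp_pos: [0.5515, 0.0222, 0.1894]
tcp_rot: [-1.325, 1.002, -1.006]
contact_force: [5.0, 2.1, 5.8]
grip_width: 0.0099
clock: 16.95
tcp_pos: [0.5515, 0.0222, 0.1894]
tcp_rot: [-1.325, 1.002, -1.006]
contact_force: [8.0, 0.1, -0.7]
grip_width: 0.0101
clock: 17.12
tcp_pos: [0.5515, 0.0222, 0.1895]
tcp_rot: [-1.325, 1.002, -1.006]
contact_force: [10.1, 0.5, -3.2]
grip_width: 0.01
```

```bash
python3 -m inch '[[0.08,0,-0.01,0,0,0],[0,0,0,0,0,0]]'|grep force; python3 -m inch '[[0,0,0,0,0,0],[0,0,0,0,0,0],[0,0,0,0,0,0],[0,0,0,0,0,0]]' 0.8
```

```text
contact_force: [0.6, 0.0, 2.5]
clock: 17.62
tcp_pos: [0.5516, 0.0224, 0.1894]
tcp_rot: [-1.327, 1.005, -1.004]
contact_force: [-0.4, 0.5, 3.0]
grip_width: 0.0189
```

Released. Next I'll lift straight up, retreat and look.

```bash
python3 -m inch '[[0,0,0.1,0,0,0],[0,0,0.2,0,0,0],[0,0,0.4,0,0,0],[0,0,0.8,0,0,0],[0,0,1,0,0,0],[-0.5,0,1,0,0,0],[-1,0,1,0,0,0],[-1,0,1,0,0,0],[-1,0,0.5,0,0,0],[-1,0,0,0,0,0],[-1,0,0,0,0,0],[-1,0,0,0,0,0],[-1,0,0,0,0,0],[0,0,0,0,0,0],[0,0,0,0,0,0]]'
python3 - <<'E'
from th import *
for n in("side","top"):
    p,d=hatch(n); cv2.imwrite(f"pics/{n}9.png",p)
E
python3 ov.py side pics/side9.png -.006 1.57 .001 -.002 pics/ov9.png
```

```text
clock: 18.87
tcp_pos: [0.4017, 0.0224, 0.3105]
tcp_rot: [-1.326, 1.003, -1.006]
contact_force: [-0.1, -0.5, 0.6]
grip_width: 0.0182
side 6507 th -0.0074 z@knob 0.1636
top 5621 th -0.0087 z@knob 0.1629
```

View pics/side9.png

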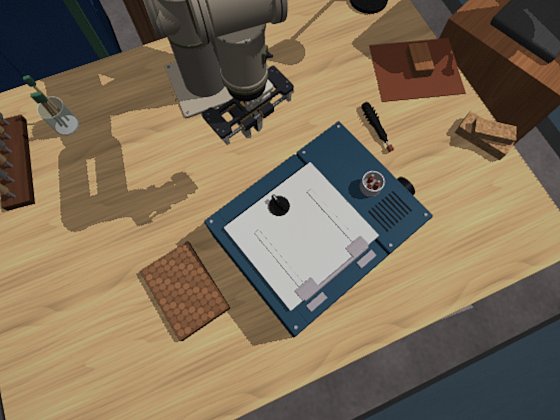

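View pics/ov9.png

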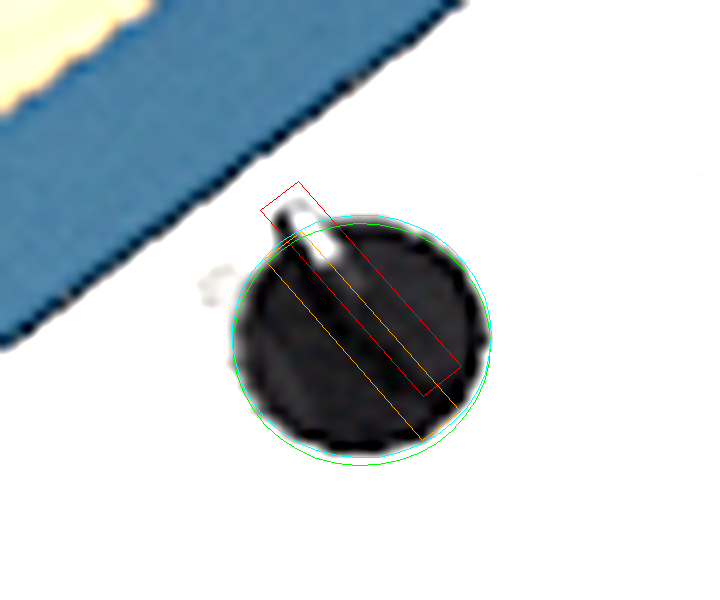

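View pics/top9.png

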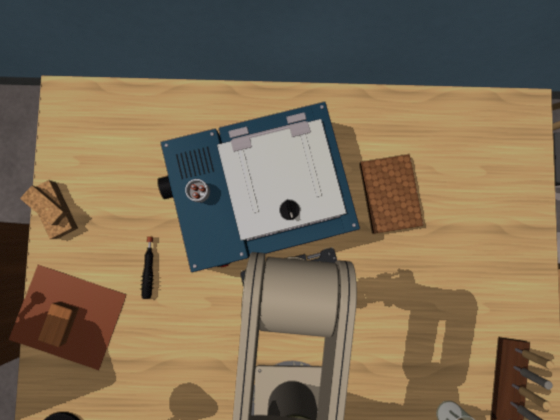

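The wing points at the front edge, with its white mark at about (315,230) in the zoomed picture. The hatch sits at about -0.008, the same as when it was pressed. The tin (top 197,189), carver (149,267) and board (393,194) haven't moved. I'm handing it in.

```bash
python3 -c "
from h import *
print(arm.finish_job())"
```

```text
the job is handed in; nothing more can be done
None
```

The hatch is shut and held by the latch alone, and the job was handed in at about 19 s with the arm clear.

- **Closing:** I swung the hatch down with closed fingertips at its edge. I then gripped the wing knob and pressed it to about 18–19 N.
- **Turning:** I turned the knob clockwise to its stop, where the torque rose to only about 0.2 N m. I felt no jam near 0.4 rad, then eased off the pressure and let go.
- **Force while turning:** It drifted between single readings of about 15.2 and 21.0 N before I corrected it. That is outside the ideal 18–20 N, but below the 22 N that crushes the seal. The low readings came after the tongue had passed the rail edge.
- **Last checks:**
  - When I pulled up gently with about 3 N before letting go, the hatch did not rise.
  - After letting go, the hatch read -0.007 (side camera) and -0.009 (top camera), against -0.008 when it was almost fully pressed.
  - The wing points at the front edge, close to the 1.57 stop.
  - The tin, carver and board look unmoved in the pictures.
- **Disagreement:** The side camera showed the knob about 2 mm off my computed position. That is within the calibration error, and I moved the grip to suit.

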